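# Stand the capped containers in their colour-coded spill dishes

## Task

Put the stain bench in order: stand each of the four containers (the white-capped spirit bottle, the blue-capped brown stain bottle, the black-capped brown dropper bottle and the orange-lidded specimen cup) upright and flat inside the round spill dish that has the colour of its own cap. Knock none of them over, and leave the timer and the roll of tape where they lie.

Things in the scene. Friction and masses are not known exactly. Their poses are not given: they have to be found in the camera images.
- spirit_center (a point): white spirit bottle with a narrow white cap and a red and green label, 149 mm tall, upright: body 60 mm in diameter up to about 100 mm height, then a shoulder that tapers to the cap, cap 31 mm in diameter from 126 to 149 mm height. The point is on its axis half-way up, 74.5 mm above its foot; z up
- stain_center (a point): brown stain bottle with a blue cap, 113 mm tall, upright, body 51 mm in diameter up to at least 70 mm height, cap narrower. The point is on its axis half-way up, 56.5 mm above its foot; z up
- oil_center (a point): small brown dropper bottle with a black pointed cap, 96 mm tall, upright: body 33 mm in diameter up to about 50 mm height, cap 23 mm at its foot and tapering upward. The point is on its axis half-way up, 48 mm above its foot; z up
- cup_center (a point): specimen cup with an orange screw lid, 66 mm tall, upright: body 48 mm in diameter, lid 53 mm in diameter from 52 to 66 mm height. The point is on its axis half-way up, 33 mm above its foot; z up
- white_dish_floor (a point): white round spill dish, open at the top, outside diameter 91 mm, inside 83 mm, rim 14 mm high over the bench, fixed to the bench. The point is the middle of its flat inner floor, 4 mm above the bench; z up
- blue_dish_floor (a point): blue round spill dish, open at the top, outside diameter 82 mm, inside 74 mm, rim 14 mm high over the bench, fixed to the bench. The point is the middle of its flat inner floor, 4 mm above the bench; z up
- black_dish_floor (a point): black round spill dish, open at the top, outside diameter 64 mm, inside 56 mm, rim 14 mm high over the bench, fixed to the bench. The point is the middle of its flat inner floor, 4 mm above the bench; z up
- orange_dish_floor (a point): orange round spill dish, open at the top, outside diameter 78 mm, inside 70 mm, rim 14 mm high over the bench, fixed to the bench. The point is the middle of its flat inner floor, 4 mm above the bench; z up
- timer_center (a point): cream countdown timer lying flat among the things, 62 x 62 x 18 mm, loose, to be left alone. The point is its centre, 8 mm above the bench
- tape_center (a point): roll of brown packing tape lying flat at the left of the things, 93 mm in diameter, 48 mm high, loose, to be left alone. The point is its centre, 24 mm above the bench
Things that resemble listed ones, but are neither listed nor needed, are in the scene too. Of the things that look like the part that bears cup_center, the larger one is meant. Leave any pink look-alike of the part that bears stain_center alone.

How it is judged:
By the outcome, as a careful person would: the job done as asked, in the order asked, and still so for the second after the job is handed in, with the robot touching nothing.
It also fails if it takes over 112 s, if anything falls off the work surface, if the arm or the gripper's body presses on something with over 40 N, if the wrist force passes 120 N, or if a joint passes its speed limit or range.

## Robot

A 6-joint arm with a two-finger parallel gripper is mounted at the origin on a cart in front of the work surface, level with it; the furniture and walls round the work are solid. World frame = base frame: x ahead of the robot, y to its left, z up, the work surface at z = 0. Lengths are in m, angles in rad, forces in N, time in s.
With the tool pointing down it reaches from about 0.325 to 0.9 m from the base axis. Payload 6.1 kg.
Tool frame: the origin (TCP) lies on the front face of the gripper's body, between the roots of the fingers; the fingertips stand 70 mm ahead of it and the grasp point (between the pads) lies 51 mm ahead of it (tcp_to_tips is the z of the fingertips in the tool frame, in m); z points along the fingers, y is the line along which they close (so a half turn about z gives the same grasp; the last joint's range is limited). The gripper opens to 87 mm and grips with 3 to 60 N. Pads are 19 mm wide; open, the fingers measure 117 mm over their backs; the gripper's body (75 mm by 190 mm) begins 51 mm behind the grasp point.
Start: joints at [-1.284, 0.22, 1.526, -0, 1.395, -0.126], TCP at [0.251, -0.572, 0.292] pointing down, gripper open.
Joint ranges: [-2.98, 2.98], [-0.91, 2.08], [0.09, 2.57], [-1.24, 4.39], [0.2, 2.65], [-2.68, 2.68]. Speed limits (rad/s): [2.57, 2.57, 3.01, 3.14, 3.14, 3.14].

## Interface

Orientations are given as a unit quaternion [w, x, y, z].
In Python, from plant import read_state, snapshot, camera_params, sign_off, tcp_to_tips gives the robot as it stands.
- The arm moves only by the tool send_rows, never from a script. Its argument "moves" is a list of rows, each a list of 3 entries, a list of its own where there are three numbers: the opening, from -1 (shut) to 1 (fully open), so that 0 is half open, then the shift along the tool's x, y, z normalised to -1 to 1, where 1 is 0.5 m, then the turn about the tool's z normalised to -1 to 1, where 1 is 45 degrees. A call has 1 to 5 rows; each row shifts and turns the commanded pose from where the row before left it, along the tool's axes as they then stand; what a row does not reach is not made up. A row lasts 1/12 s, in which the tool goes at most 41.7 mm and 7.16 degrees, less where a joint would pass 70% of its speed; a pose out of reach is approached as far as the arm can. A call with a number of a shift or a turn outside -1 to 1 is refused whole. A call with a gripper value outside its range is refused whole. The fingers move at their own pace and stop on an object; the grip force is fixed at half the most. Time passes only in rows, so rows that do not move let the fingers close. It gives the time, the measured TCP pose, the force, the opening and the grip force at its end, in the units of the state.
- read_state(): the state, without advancing time (a new reading comes with each control period).
- snapshot(name): name is "scene" or "top" or "wrist"; returns the picture (400x640x3 uint8, red, green, blue); there is no depth.
- camera_params(name): a dict with "vfov" (degrees; the focal length in pixels is half the picture's height over the tangent of half this angle, whatever the lens; pixels are square), "cx", "cy" (the principal point, pixels), "extrinsics" (4x4, takes a point from camera to world coordinates); the wrist camera has in their place "tool_from_camera" (4x4, takes a point from camera to tool coordinates, whose origin is the TCP and whose axes are the flange's). Camera axes: x right, y down, z forward; pixel columns grow to the right and rows downward; lengths in m; the calibration is good to about 2 mm. The wrist camera is an equidistant fisheye: a pixel r from the principal point sees the ray r / f radians off the axis. A picture is of the moment at which its call begins: read the wrist's pose just before it. camera_params takes no time and is no camera call.
- sign_off(): hands the job in; it is judged then, once.
The state is a dict: "clock": time; "q": joint angles; "joint_velocities": joint speeds; "joint_efforts": joint torques, N m; "ee_pos": TCP position; "eef_rot": TCP orientation; "force": force on the tool from outside, world axes, zero at the start; "wrist_torque": the same for the moment, N m; "gripper_width": finger opening in m; "gripper_force": force on a finger pad.
Only numpy, scipy, OpenCV 4.12 (cv2) and the standard library are available. Lean on these libraries where they do the work, as an engineer would, in place of code of your own. Each camera call takes 0.05 s, during which the arm holds its last target. There are 200 camera calls.

## Working session

There is one attempt and no reset: what is moved stays moved. The work goes in short steps, Python scripts to look and compute and a tool call to move; the robot and the scene stay as the last step left them, time stands still between calls to the robot, and variables do not carry over. Pictures are saved under pics/ and viewed, at most 14 in all, crops included, and the job is handed in when it is done.

Besides the shell and the picture viewer there is one more tool, called after "Call:" in YAML: its name, and indented under it one key for each argument. send_rows: Moves the arm, as the interface text tells. Scaled input: -1 to 1 covers 0.5 m each way for a shift and 45 degrees each way for a turn. Its arguments: {"type":"object","properties":{"moves":{"type":"array","items":{"type":"array"}}},"required":["moves"]}

```bash
mkdir -p pics; ls; python3 - <<'E'
from plant import *
import cv2, numpy as np
np.set_printoptions(precision=4,suppress=True)
for n in ("scene","top"):
    cv2.imwrite(f"pics/{n}0.png",snapshot(n)[:,:,::-1]); print(n,camera_params(n))
print(camera_params("wrist")); print(read_state(), tcp_to_tips)
E
```

```text
pics
scene {'vfov': 54.2473252230291, 'cx': 321.7965580912462, 'cy': 204.69803047378255, 'extrinsics': array([[-0.5508, -0.7415,  0.3831, -0.1028],
       [-0.8346,  0.4949, -0.242 ,  0.4587],
       [-0.0101, -0.453 , -0.8914,  1.246 ],
       [ 0.    ,  0.    ,  0.    ,  1.    ]])}
top {'vfov': 56.59927237508827, 'cx': 319.86621182864354, 'cy': 202.43045086087724, 'extrinsics': array([[-0.0062, -0.9988,  0.048 ,  0.3218],
       [-1.    ,  0.0065,  0.0052,  0.1198],
       [-0.0055, -0.048 , -0.9988,  1.3642],
       [ 0.    ,  0.    ,  0.    ,  1.    ]])}
{'vfov': 65.70646984690485, 'cx': 313.0831292530741, 'cy': 200.23686253621398, 'tool_from_camera': array([[-0.0002, -0.96  , -0.2799,  0.0764],
       [ 1.    ,  0.    , -0.0007, -0.0008],
       [ 0.0007, -0.2799,  0.96  , -0.0917],
       [ 0.    ,  0.    ,  0.    ,  1.    ]])}
{'clock': 0.1, 'q': array([-1.2841,  0.2211,  1.5275,  0.    ,  1.3947, -0.1261]), 'joint_velocities': array([-0.0007, -0.0027, -0.002 , -0.0011,  0.0006, -0.0016]), 'joint_efforts': array([  0.0009, -49.5943, -38.8521,   0.0702,   0.0515,  -0.0001]), 'ee_pos': array([ 0.2506, -0.5721,  0.2912]), 'eef_rot': array([-0.0009,  0.9788,  0.2049, -0.    ]), 'force': array([ 0.4467,  0.3208, -0.1275]), 'wrist_torque': array([-0.0785,  0.031 ,  0.0043]), 'gripper_force': 0.0, 'gripper_width': 0.08694069799433396} 0.0697
```

View pics/scene0.png

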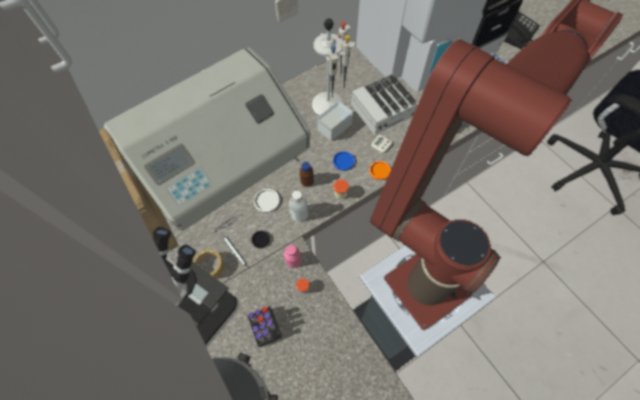

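View pics/top0.png

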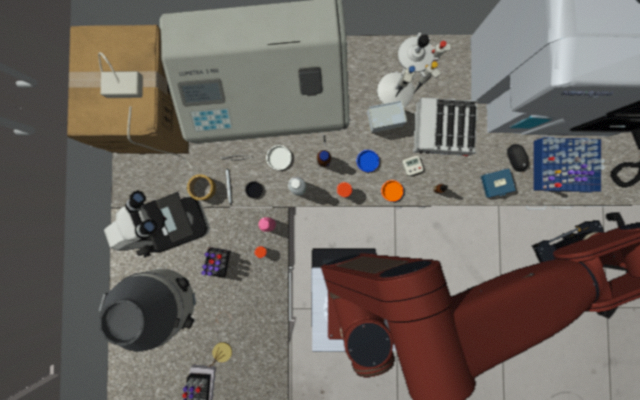

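The top view shows the white dish at (280,158), stain bottle (324,158), blue dish (368,161), timer (413,165), spirit bottle (297,186), cup (345,190), orange dish (393,190), dropper (440,188), black dish (254,189) and tape (201,187). The pink bottle (265,224) and the small orange cup (261,253) are the decoys. I'll measure by colour and triangulate the analyser's front.

```bash
cat > h.py <<'E'
import numpy as np, cv2
from plant import *
from scipy.spatial.transform import Rotation as R
np.set_printoptions(precision=4,suppress=True)
def ray(n,u,v,st=None):
    c=camera_params(n); f=200/np.tan(np.radians(c["vfov"]/2)); x,y=(u-c["cx"])/f,(v-c["cy"])/f
    if n=="wrist":
        r=np.hypot(x,y); s=np.sin(r)/r if r>0 else 1; d=np.array([x*s,y*s,np.cos(r)])
        w,*q=st["eef_rot"]; T=np.eye(4); T[:3,:3]=R.from_quat([*q,w]).as_matrix(); T[:3,3]=st["ee_pos"]
        E=T@c["tool_from_camera"]
    else: d=np.array([x,y,1]); E=c["extrinsics"]
    return E[:3,3],E[:3,:3]@d
def onz(n,u,v,z,st=None):
    o,d=ray(n,u,v,st); return o+d*(z-o[2])/d[2]
def tri(u1,u2):
    (a,d),(b,e)=ray("top",*u1),ray("scene",*u2)
    s=np.linalg.lstsq(np.c_[d,-e],b-a,rcond=None)[0]; p,q=a+d*s[0],b+e*s[1]; return (p+q)/2,np.linalg.norm(p-q)
def blob(img,box,test):
    x0,y0,x1,y1=box; m=test(img[y0:y1,x0:x1].astype(int)).astype(np.uint8)
    n,l,s,c=cv2.connectedComponentsWithStats(m); k=1+np.argmax(s[1:,4]); return c[k]+[x0,y0],s[k]
red=lambda a:(a[...,0]>150)&(a[...,2]<80)&(a[...,0]>a[...,1]+60)
blue=lambda a:(a[...,2]>a[...,0]+40)
dark=lambda a:a.max(-1)<75
white=lambda a:a.min(-1)>185
def tell(p,st=None):   # shift from TCP to world point p in tool axes, in row units of 0.5 m
    st=st or read_state(); w,*q=st["eef_rot"]; r=R.from_quat([*q,w])
    x=r.apply([1,0,0]); return "tool shift/0.5:",r.inv().apply(np.array(p)-st["ee_pos"])/.5,"yaw",np.degrees(np.arctan2(x[1],x[0]))
E
python3 - <<'E'
from h import *
im=cv2.imread("pics/top0.png")[:,:,::-1]
for n,b,t,z in [("white_dish",(262,142,298,174),white,.014),("blue_dish",(354,146,384,176),blue,.012),("orange_dish",(380,177,408,204),red,.012),
  ("black_dish",(243,178,266,201),dark,.012),("cup",(335,180,355,200),red,.066),("stain",(314,148,334,168),lambda a:a.max(-1)<110,.08),
  ("oil",(430,178,450,198),lambda a:(a.max(-1)<110),.06),("spirit cap",(286,174,308,200),white,.14)]:
    c,s=blob(im,b,t); print(n,c,s,onz("top",*c,z))
print("tape",onz("top",201,187,.048),"timer",onz("top",413,165,.018))
for a,b in [((190,150),(172,222)),((345,127),(308,155))]: print(tri(a,b))
for n,box in [("top",(180,60,480,220)),("scene",(140,80,440,290))]:
    i=cv2.imread(f"pics/{n}0.png"); x0,y0,x1,y1=box; cv2.imwrite(f"pics/{n}_c.png",cv2.resize(i[y0:y1,x0:x1],None,fx=2.6,fy=2.6,interpolation=cv2.INTER_CUBIC))
E
```

```text
white_dish [280.0985 157.9538] [  9   6  19  21 325] [0.5508 0.2715 0.014 ]
blue_dish [367.3771 160.5895] [  2   4  24  23 419] [ 0.5391 -0.048   0.012 ]
orange_dish [391.806  190.3743] [  1   3  22  22 366] [ 0.4292 -0.1357  0.012 ]
black_dish [254.6421 189.8376] [  2   3  20  18 271] [0.4345 0.3649 0.012 ]
cup [343.8786 189.2428] [  2   2  15  15 173] [0.43   0.0422 0.066 ]
stain [325.0885 159.8451] [  3   2  17  18 226] [0.5318 0.1074 0.08  ]
oil [442.     189.9885] [  3   5  17  15 174] [ 0.4255 -0.3029  0.06  ]
spirit cap [294.4839 182.7742] [ 5  5  8  9 62] [0.4464 0.2098 0.14  ]
tape [0.4429 0.5496 0.048 ] timer [ 0.5208 -0.2131  0.018 ]
(array([0.5638, 0.567 , 0.1519]), np.float64(0.02947915526759522))
(array([ 0.6832,  0.0256, -0.0695]), np.float64(0.00478569705520406))
```

View pics/top_c.png

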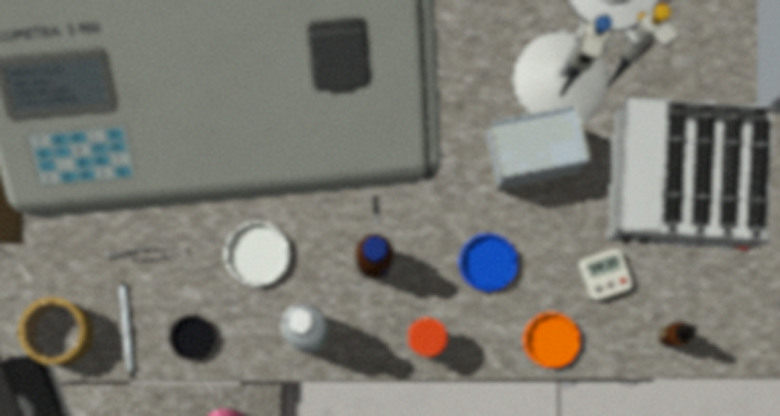

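View pics/scene_c.png

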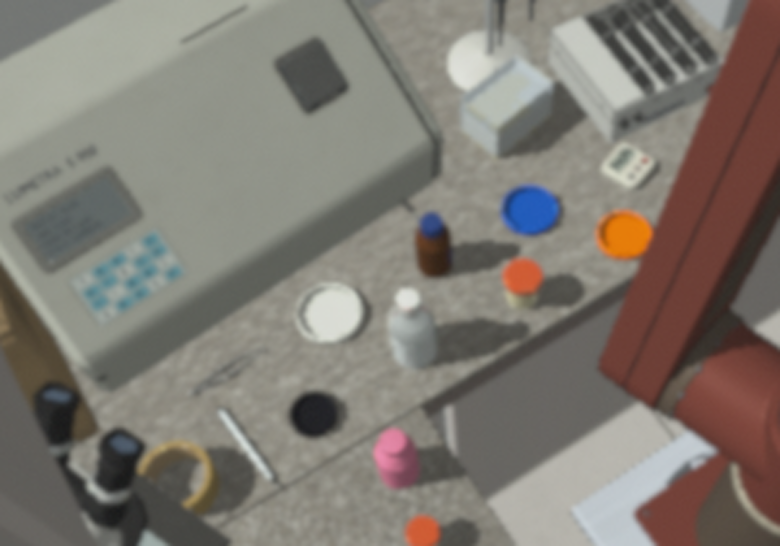

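Call:
send_rows:
  moves:
    - [1, [0.056, -0.056, 0], 0.132]
    - [1, [0.056, -0.056, 0], 0.132]
    - [1, [0.056, -0.056, 0], 0.132]
    - [1, [0.056, -0.056, 0], 0.132]
    - [1, [0.048, -0.066, 0], 0]

```text
clock: 0.52
ee_pos: [0.3545, -0.4021, 0.2918]
eef_rot: [-0.0, 1.0, -0.004, -0.0]
force: [0.5, -0.2, -0.1]
gripper_width: 0.087
gripper_force: 0.0
```

Call:
send_rows:
  moves:
    - [1, [0.048, -0.066, 0.02], 0]
    - [1, [0.048, -0.066, 0.02], 0]
    - [1, [0.03, -0.066, 0.02], 0]
    - [1, [0, 0, 0], 0]
    - [1, [0, 0, 0], 0]

```text
clock: 0.93
ee_pos: [0.4172, -0.3032, 0.2613]
eef_rot: [-0.001, 1.0, 0.001, -0.001]
force: [-0.1, -0.8, -0.4]
gripper_width: 0.0869
gripper_force: 0.0
```

```bash
python3 - <<'E'
from h import *
st=read_state(); cv2.imwrite("pics/w1.png",snapshot("wrist")[:,:,::-1]); print(st["ee_pos"],st["q"],st["force"])
print(tell([.4255,-.303,.1]))
E
```

```text
[ 0.4172 -0.3032  0.2613] [-0.7814 -0.0161  1.841  -0.0001  1.319   0.7874] [-0.0784 -0.8401 -0.4184]
('tool shift/0.5:', array([ 0.0174, -0.0034,  0.324 ]), 'yaw', np.float64(0.010022421671836831))
```

View pics/w1.png

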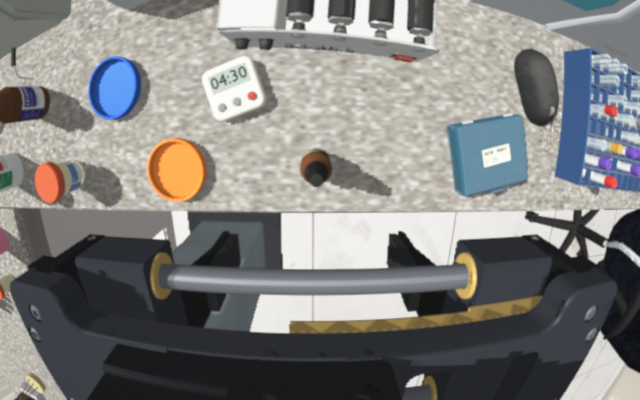

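The dropper bottle stands alone: cap tip about (316,177), body about (316,163). The orange dish is at (177,169) and the blue dish at (115,88).

```bash
cat >> h.py <<'E'
def ell(img,box,test,z,st):  # wrist view: outline of the largest blob, cast on plane z, centre of min circle + size
    x0,y0,x1,y1=box; m=test(img[y0:y1,x0:x1].astype(int)).astype(np.uint8)
    c=max(cv2.findContours(m,cv2.RETR_EXTERNAL,cv2.CHAIN_APPROX_NONE)[0],key=cv2.contourArea)[:,0]+[x0,y0]
    p=np.array([onz("wrist",*u,z,st)[:2] for u in c],np.float32); (o,r)=cv2.minEnclosingCircle(p)
    return np.array(o),2*r,p.mean(0),c.min(0),c.max(0)
E
python3 - <<'E'
from h import *
im=cv2.imread("pics/w1.png")[:,:,::-1]; st=read_state()
print("oil tip",onz("wrist",316,178,.093,st))
bl=lambda a:(a[...,2]>a[...,0]+60)
og=lambda a:(a[...,0]>180)&(a[...,2]<90)
brown=lambda a:(a.max(-1)<125)&(a[...,0]>a[...,2]+25)|(a.max(-1)<45)
print("blue",ell(im,(80,45,150,130),bl,.014,st))
print("orange",ell(im,(140,130,215,205),og,.014,st))
print("oil",ell(im,(295,145,335,190),brown,.05,st))
print(im[150:185:3,316],im[163,296:340:3])
E
```

```text
oil tip [ 0.4368 -0.3065  0.093 ]
blue (array([ 0.5399, -0.0526]), 0.08702527731657028, array([ 0.5406, -0.0534], dtype=float32), array([88, 56]), array([139, 119]))
orange (array([ 0.4311, -0.1393]), 0.07750501483678818, array([ 0.4315, -0.1394], dtype=float32), array([148, 139]), array([203, 200]))
oil (array([ 0.4389, -0.3057]), 0.03248333930969238, array([ 0.4393, -0.306 ], dtype=float32), array([303, 151]), array([330, 180]))
[[112 106  92]
 [105  69  46]
 [115  75  50]
 [107  70  47]
 [ 41  37  35]
 [ 35  35  35]
 [ 36  37  36]
 [ 37  38  37]
 [ 58  58  56]
 [ 63  63  60]
 [ 63  62  61]
 [ 59  59  57]] [[204 200 189]
 [184 177 166]
 [141  98  70]
 [141  92  61]
 [113  79  57]
 [ 59  50  46]
 [ 40  39  38]
 [ 33  33  32]
 [ 33  30  29]
 [ 52  38  29]
 [ 69  46  32]
 [ 68  49  37]
 [106 103  97]
 [105 103  98]
 [ 99  96  92]]
```

Call:
send_rows:
  moves:
    - [1, [0.04, 0.006, 0.04], 0]
    - [1, [0, 0, 0.07], 0]
    - [1, [0, 0, 0.07], 0]
    - [1, [0, 0, 0.07], 0]
    - [1, [0, 0, 0.04], 0]

```text
clock: 1.4
ee_pos: [0.4347, -0.3088, 0.1138]
eef_rot: [-0.001, 1.0, -0.002, -0.002]
force: [-0.8, 0.7, -0.1]
gripper_width: 0.0873
gripper_force: 0.0
```

Call:
send_rows:
  moves:
    - [1, [0, 0, 0.03], 0]
    - [1, [0, 0, 0], 0]
    - [-1, [0, 0, 0], 0]
    - [-1, [0, 0, 0], 0]
    - [-1, [0, 0, 0], 0]

```text
clock: 1.82
ee_pos: [0.4376, -0.3099, 0.1043]
eef_rot: [0.001, 1.0, -0.001, 0.001]
force: [0.6, 1.0, 0.3]
gripper_width: 0.0743
gripper_force: 0.0
```

Call:
send_rows:
  moves:
    - [-1, [0, 0, 0], 0]
    - [-1, [0, 0, 0], 0]
    - [-1, [0, 0, 0], 0]
    - [-1, [0, 0, 0], 0]
    - [-1, [0, 0, 0], 0]

```text
clock: 2.23
ee_pos: [0.4369, -0.3083, 0.1026]
eef_rot: [0.0, 1.0, -0.001, 0.0]
force: [-0.1, 0.5, 0.5]
gripper_width: 0.0415
gripper_force: 0.0
```

Call:
send_rows:
  moves:
    - [-1, [0, 0, 0], 0]
    - [-1, [0, 0, 0], 0]
    - [-1, [0, 0, 0], 0]
    - [-1, [0, 0, 0], 0]
    - [-1, [0, 0, -0.01], 0]

```text
clock: 2.65
ee_pos: [0.4362, -0.3078, 0.1065]
eef_rot: [-0.001, 1.0, -0.001, -0.001]
force: [0.1, 0.1, -0.5]
gripper_width: 0.032
gripper_force: 29.8
```

Call:
send_rows:
  moves:
    - [-1, [0, 0, -0.04], 0]
    - [-1, [0, 0, -0.06], 0]
    - [-1, [0, 0, -0.06], 0]
    - [-1, [0, 0, -0.06], 0]
    - [-1, [0, 0, -0.06], 0]

```text
clock: 3.07
ee_pos: [0.4366, -0.3081, 0.2489]
eef_rot: [-0.0, 1.0, -0.001, -0.0]
force: [0.7, -0.4, -0.8]
gripper_width: 0.0316
gripper_force: 29.8
```

Call:
send_rows:
  moves:
    - [-1, [0, -0.04, -0.05], 0]
    - [-1, [0, -0.07, -0.05], 0]
    - [-1, [0, -0.08, -0.02], 0]
    - [-1, [0, -0.08, 0], 0]
    - [-1, [0, -0.08, 0], 0]

```text
clock: 3.48
ee_pos: [0.4372, -0.1333, 0.3082]
eef_rot: [0.001, 1.0, -0.002, 0.001]
force: [0.2, -0.1, -1.2]
gripper_width: 0.0313
gripper_force: 29.8
```

Call:
send_rows:
  moves:
    - [-1, [0, -0.08, 0], 0]
    - [-1, [0, -0.08, 0], 0]
    - [-1, [0, -0.08, 0], 0]
    - [-1, [0, -0.08, 0], 0]
    - [-1, [0, -0.08, 0], 0]

```text
clock: 3.9
ee_pos: [0.437, 0.0674, 0.3071]
eef_rot: [0.0, 1.0, -0.001, 0.0]
force: [1.0, -0.5, -0.3]
gripper_width: 0.0314
gripper_force: 29.8
```

Call:
send_rows:
  moves:
    - [-1, [0, -0.08, 0], 0]
    - [-1, [0, -0.08, 0], 0]
    - [-1, [0, -0.08, 0], 0]
    - [-1, [0, -0.06, 0], 0]
    - [-1, [0, 0, 0], 0]

```text
clock: 4.32
ee_pos: [0.437, 0.2202, 0.3069]
eef_rot: [-0.001, 1.0, 0.002, 0.0]
force: [0.1, -0.2, -1.2]
gripper_width: 0.0315
gripper_force: 29.8
```

```bash
python3 - <<'E'
from h import *
st=read_state(); cv2.imwrite("pics/w2.png",snapshot("wrist")[:,:,::-1]); print(st["ee_pos"],st["q"],st["force"],st["gripper_width"])
print(tell([.4345,.365,.3]))
E
```

```text
[0.437  0.2202 0.3069] [ 0.3042 -0.1205  1.8529  0.0024  1.4084  1.8716] [ 0.1018 -0.2041 -1.2213] 0.0315366716715668
('tool shift/0.5:', array([-0.0044, -0.294 ,  0.0134]), 'yaw', np.float64(0.159039237782479))
```

View pics/w2.png

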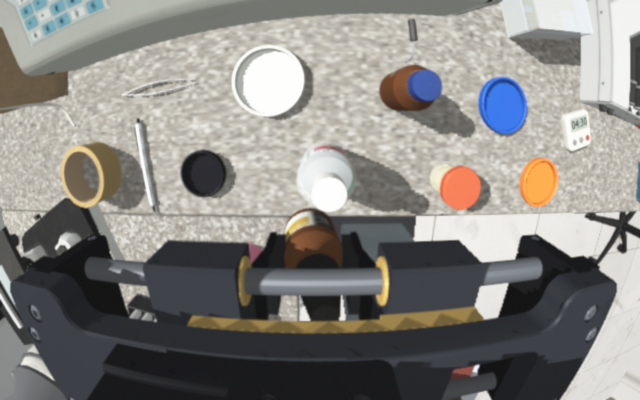

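The dropper bottle hangs upright in the gripper. This view shows the black dish (204,174), white dish (268,80), spirit cap (330,193), stain cap (425,85) and cup lid (460,188).

```bash
python3 - <<'E'
from h import *
im=cv2.imread("pics/w2.png")[:,:,::-1]; st=read_state()
bl=lambda a:(a[...,2]>a[...,0]+60)
og=lambda a:(a[...,0]>180)&(a[...,2]<110)&(a[...,0]>a[...,1]+60)
dk=lambda a:a.max(-1)<80
wh=lambda a:a.min(-1)>205
for n,b,t,z in [("black d",(178,145,232,200),dk,.014),("white d",(228,40,312,122),wh,.012),("spirit cap",(305,174,355,212),lambda a:a.min(-1)>235,.149),
 ("stain cap",(405,65,448,108),bl,.113),("cup lid",(436,162,486,214),og,.066),("blue d",(474,72,532,138),bl,.014),("orange d",(515,154,562,212),og,.014)]:
    o,d,m,a,c=ell(im,b,t,z,st); print(n,o,"dia %.3f"%d,m,a,c)
E
```

```text
black d [0.438  0.3641] dia 0.065 [0.4378 0.3637] [182 150] [226 196]
white d [0.5558 0.2751] dia 0.095 [0.5554 0.2761] [231  45] [303 116]
spirit cap [0.4491 0.2103] dia 0.041 [0.4486 0.2112] [305 174] [345 211]
stain cap [0.543  0.1139] dia 0.034 [0.5434 0.1139] [408  70] [440 100]
cup lid [0.4321 0.0423] dia 0.058 [0.4326 0.0425] [440 166] [480 208]
blue d [ 0.5391 -0.0462] dia 0.088 [ 0.5404 -0.0461] [478  77] [526 133]
orange d [ 0.4324 -0.132 ] dia 0.084 [ 0.4321 -0.1314] [520 158] [557 205]
```

Call:
send_rows:
  moves:
    - [-1, [0, -0.08, 0], 0]
    - [-1, [0, -0.08, 0], 0]
    - [-1, [0, -0.08, 0], 0]
    - [-1, [-0.002, -0.045, 0], 0]
    - [-1, [0, 0, 0], 0]

```text
clock: 4.78
ee_pos: [0.4368, 0.3607, 0.3065]
eef_rot: [-0.001, 1.0, 0.0, -0.0]
force: [-1.5, -1.1, -1.0]
gripper_width: 0.0317
gripper_force: 29.8
```

Call:
send_rows:
  moves:
    - [-1, [0, 0, 0.06], 0]
    - [-1, [0, 0, 0.08], 0]
    - [-1, [0, 0, 0.08], 0]
    - [-1, [0, 0, 0.08], 0]
    - [-1, [0, 0, 0.04], 0]

```text
clock: 5.2
ee_pos: [0.435, 0.3546, 0.1315]
eef_rot: [0.002, 1.0, -0.002, -0.003]
force: [-0.6, -0.6, -1.2]
gripper_width: 0.0318
gripper_force: 29.8
```

Call:
send_rows:
  moves:
    - [-1, [0, 0, 0], 0]
    - [-1, [0, 0, 0], 0]

```text
clock: 5.37
ee_pos: [0.4369, 0.3564, 0.1359]
eef_rot: [0.001, 1.0, -0.002, -0.001]
force: [0.4, 0.3, -0.2]
gripper_width: 0.031
gripper_force: 29.8
```

```bash
python3 - <<'E'
from h import *
st=read_state(); cv2.imwrite("pics/w3.png",snapshot("wrist")[:,:,::-1]); print(st["ee_pos"],st["q"],st["force"],st["gripper_width"])
print(tell([.436,.3645,.1075]))
E
```

```text
[0.4369 0.3564 0.1359] [ 0.5446  0.2432  1.8128 -0.0005  1.0888  2.1187] [ 0.3994  0.2764 -0.21  ] 0.031033208049852202
('tool shift/0.5:', array([-0.0044, -0.0141,  0.0608]), 'yaw', np.float64(-0.16969890768041512))
```

View pics/w3.png

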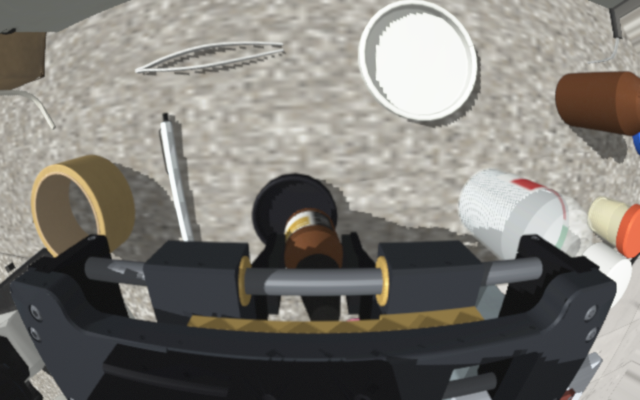

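The bottle hangs over the black dish. The dish centre is about col 294 and the bottle about col 313, so it needs about 8 mm more in +y, matching the computed shift.

Call:
send_rows:
  moves:
    - [-1, [0, -0.016, 0.01], 0]
    - [-1, [0, 0, 0.02], 0]
    - [-1, [0, 0, 0.018], 0]
    - [-1, [0, 0, 0], 0]
    - [-1, [0, 0, 0], 0]

```text
clock: 5.83
ee_pos: [0.4365, 0.3658, 0.1119]
eef_rot: [0.0, 1.0, -0.001, -0.001]
force: [-0.7, 0.4, -1.0]
gripper_width: 0.0314
gripper_force: 29.8
```

Call:
send_rows:
  moves:
    - [-1, [0, 0, 0.004], 0]
    - [-1, [0, 0, 0.003], 0]
    - [-1, [0, 0, 0], 0]
    - [-1, [0, 0, 0], 0]

```text
clock: 6.17
ee_pos: [0.4372, 0.3661, 0.1092]
eef_rot: [-0.0, 1.0, -0.001, 0.0]
force: [0.4, -0.9, -1.1]
gripper_width: 0.0315
gripper_force: 29.8
```

Call:
send_rows:
  moves:
    - [-1, [0, 0, 0.003], 0]
    - [-1, [0, 0, 0], 0]
    - [-1, [0, 0, 0], 0]

```text
clock: 6.42
ee_pos: [0.4371, 0.366, 0.1076]
eef_rot: [0.0, 1.0, -0.001, -0.0]
force: [0.5, -0.5, 0.2]
gripper_width: 0.0318
gripper_force: 29.8
```

Call:
send_rows:
  moves:
    - [-1, [0, 0, 0.002], 0]
    - [-1, [0, 0, 0], 0]
    - [-1, [0, 0, 0], 0]

```text
clock: 6.67
ee_pos: [0.4371, 0.3661, 0.1066]
eef_rot: [0.0, 1.0, -0.001, -0.0]
force: [-0.0, 0.2, -0.8]
gripper_width: 0.0314
gripper_force: 29.8
```

Call:
send_rows:
  moves:
    - [-1, [0, 0, 0.002], 0]
    - [-1, [0, 0, 0.002], 0]
    - [-1, [0, 0, 0], 0]
    - [-1, [0, 0, 0], 0]

```text
clock: 7.0
ee_pos: [0.4379, 0.3663, 0.1062]
eef_rot: [-0.0, 1.0, -0.001, 0.001]
force: [-2.3, -3.1, 7.8]
gripper_width: 0.0319
gripper_force: 29.8
```

Call:
send_rows:
  moves:
    - [-1, [0, 0, -0.001], 0]
    - [0.5, [0, 0, 0], 0]
    - [0.5, [0, 0, 0], 0]
    - [0.5, [0, 0, 0], 0]
    - [0.5, [0, 0, 0], 0]

```text
clock: 7.42
ee_pos: [0.4369, 0.366, 0.1048]
eef_rot: [0.0, 1.0, -0.001, -0.0]
force: [0.0, -1.1, 0.3]
gripper_width: 0.0508
gripper_force: 0.0
```

Call:
send_rows:
  moves:
    - [0.5, [0, 0, 0], 0]
    - [0.5, [0, 0, 0], 0]
    - [0.5, [0, 0, -0.01], 0]
    - [0.5, [0, 0, -0.04], 0]
    - [0.5, [0, 0, -0.08], 0]

```text
clock: 7.83
ee_pos: [0.4341, 0.3641, 0.1658]
eef_rot: [0.003, 1.0, -0.001, -0.004]
force: [-0.4, 0.7, -0.3]
gripper_width: 0.065
gripper_force: 0.0
```

Call:
send_rows:
  moves:
    - [0.5, [0, 0, -0.08], 0]
    - [0.5, [0, 0, -0.08], 0]
    - [0.5, [0, 0, -0.08], 0]
    - [0.5, [0, 0, 0], 0]
    - [0.5, [0, 0, 0], 0]

```text
clock: 8.25
ee_pos: [0.4386, 0.367, 0.2945]
eef_rot: [-0.002, 1.0, -0.001, 0.003]
force: [0.3, -0.1, -1.1]
gripper_width: 0.0653
gripper_force: 0.0
```

```bash
python3 - <<'E'
from h import *
st=read_state(); cv2.imwrite("pics/w4.png",snapshot("wrist")[:,:,::-1]); print(st["ee_pos"],st["q"],st["force"],st["gripper_width"])
print(tell([.448,.2107,.3]))
E
```

```text
[0.4386 0.367  0.2945] [0.5589 0.0876 1.6709 0.     1.3753 2.1315] [ 0.2694 -0.0948 -1.0755] 0.06525986083260138
('tool shift/0.5:', array([ 0.0217,  0.3111, -0.0174]), 'yaw', np.float64(-0.1095045701671974))
```

View pics/w4.png

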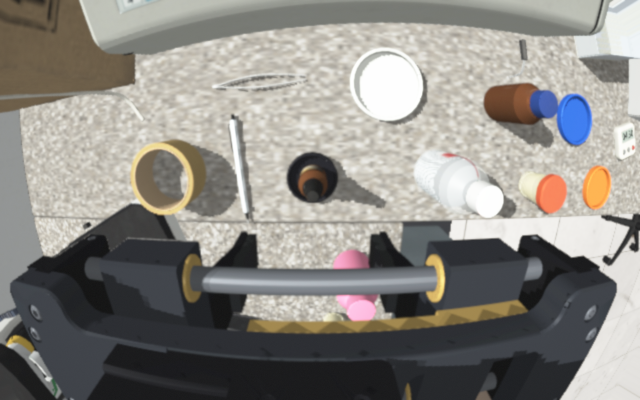

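The dropper bottle stands inside the black dish at (312,178). The spirit cap is at (486,198), so I'll measure it again from this view.

```bash
python3 - <<'E'
from h import *
im=cv2.imread("pics/w4.png")[:,:,::-1]; st=read_state()
for th in (225,240):
    print(ell(im,(464,178,508,220),lambda a:a.min(-1)>th,.149,st))
i2=cv2.imread("pics/w2.png")[:,:,::-1]; s2=dict(ee_pos=[.437,.2202,.3069],eef_rot=[-.001,1,.002,0])
print("w2 cap",onz("wrist",330,194,.149,s2))
# spirit in scene view: cap top crop (407,297)
print("tri",tri((180+300/2.6,60+321/2.6),(140+407/2.6,80+296/2.6)))
print("oil tip",onz("wrist",312,189,.1,st))
E
```

```text
(array([0.4499, 0.2201]), 0.05081237480044365, array([0.4506, 0.2213], dtype=float32), array([464, 178]), array([502, 217]))
(array([0.447 , 0.2167]), 0.041259631514549255, array([0.4469, 0.2163], dtype=float32), array([466, 182]), array([502, 216]))
w2 cap [0.4458 0.2072 0.149 ]
tri (array([0.4434, 0.2067, 0.1528]), np.float64(0.0020231320969582942))
oil tip [0.4424 0.3683 0.1   ]
```

Call:
send_rows:
  moves:
    - [1, [0.014, 0.08, 0], 0]
    - [1, [0, 0.08, 0], 0]
    - [1, [0, 0.08, 0], 0]
    - [1, [0, 0.078, 0], 0]
    - [1, [0, 0, 0], 0]

```text
clock: 8.72
ee_pos: [0.4428, 0.2015, 0.2875]
eef_rot: [0.002, 1.0, -0.003, -0.002]
force: [0.2, -0.4, -0.0]
gripper_width: 0.085
gripper_force: 0.0
```

Call:
send_rows:
  moves:
    - [1, [0, 0, 0], 0]
    - [1, [0, 0, 0], 0]

```text
clock: 8.88
ee_pos: [0.4433, 0.2069, 0.2887]
eef_rot: [0.0, 1.0, -0.001, -0.001]
force: [-0.1, -0.4, 0.4]
gripper_width: 0.0866
gripper_force: 0.0
```

```bash
python3 - <<'E'
from h import *
print(tell([.4455,.208,.189]),read_state()["gripper_width"])
E
```

```text
('tool shift/0.5:', array([ 0.0049, -0.0023,  0.1994]), 'yaw', np.float64(-0.17019480872415851)) 0.0865633947475637
```

Call:
send_rows:
  moves:
    - [1, [0.004, -0.002, 0.03], 0]
    - [1, [0, 0, 0.06], 0]
    - [1, [0, 0, 0.06], 0]
    - [1, [0, 0, 0.05], 0]
    - [1, [0, 0, 0], 0]

```text
clock: 9.3
ee_pos: [0.4417, 0.2083, 0.1838]
eef_rot: [0.001, 1.0, 0.0, -0.006]
force: [0.5, -1.0, -1.9]
gripper_width: 0.0868
gripper_force: 0.0
```

Call:
send_rows:
  moves:
    - [0, [0, 0, 0], 0]
    - [0, [0, 0, 0], 0]
    - [0, [0, 0, 0], 0]
    - [0, [0, 0, 0], 0]
    - [0, [0, 0, 0], 0]

```text
clock: 9.72
ee_pos: [0.4467, 0.2084, 0.1917]
eef_rot: [-0.0, 1.0, -0.001, 0.001]
force: [-0.1, -0.4, -0.2]
gripper_width: 0.0616
gripper_force: 0.0
```

Call:
send_rows:
  moves:
    - [-0.2, [0, 0, 0], 0]
    - [-0.2, [0, 0, 0], 0]
    - [-0.2, [0, 0, 0], 0]
    - [-0.2, [0, 0, 0], 0]
    - [-0.2, [0, 0, 0], 0]

```text
clock: 10.13
ee_pos: [0.4458, 0.208, 0.1901]
eef_rot: [-0.0, 1.0, -0.001, -0.0]
force: [-0.2, -0.2, 0.2]
gripper_width: 0.0366
gripper_force: 0.0
```

```bash
python3 - <<'E'
from h import *
st=read_state(); cv2.imwrite("pics/w5.png",snapshot("wrist")[:,:,::-1]); print(st["ee_pos"],st["force"],st["gripper_width"])
E
```

```text
[0.4458 0.208  0.1901] [-0.2022 -0.2195  0.2413] 0.03658794829396157
```

View pics/w5.png

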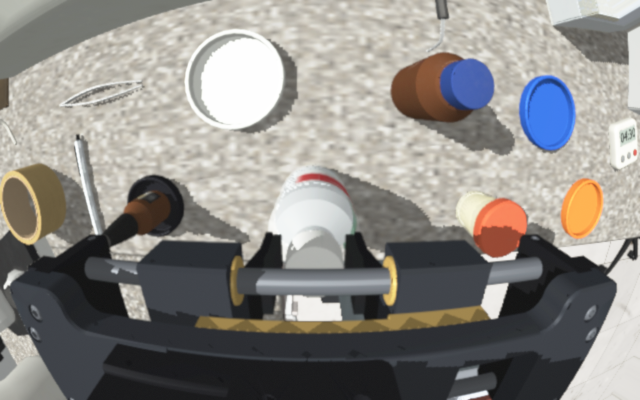

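The cap sits between the fingers, about 2 mm off-centre to the right (fingers 278–347, cap about 319). I'll nudge the gripper and close.

Call:
send_rows:
  moves:
    - [-0.2, [0, 0.004, 0], 0]
    - [-1, [0, 0, 0], 0]
    - [-1, [0, 0, 0], 0]
    - [-1, [0, 0, 0], 0]
    - [-1, [0, 0, 0], 0]

```text
clock: 10.6
ee_pos: [0.4458, 0.2061, 0.1901]
eef_rot: [-0.0, 1.0, -0.001, -0.0]
force: [-0.4, 0.5, -0.9]
gripper_width: 0.0295
gripper_force: 30.0
```

Call:
send_rows:
  moves:
    - [-1, [0, 0, 0], 0]
    - [-1, [0, 0, -0.01], 0]
    - [-1, [0, 0, -0.02], 0]
    - [-1, [0, 0, -0.03], 0]
    - [-1, [0, 0, 0], 0]

```text
clock: 11.02
ee_pos: [0.4474, 0.2065, 0.2234]
eef_rot: [-0.001, 1.0, -0.001, 0.002]
force: [2.1, 1.2, -1.1]
gripper_width: 0.0296
gripper_force: 30.0
```

Call:
send_rows:
  moves:
    - [-1, [0, 0, 0], 0]
    - [-1, [0, 0, 0], 0]

```text
clock: 11.18
ee_pos: [0.4457, 0.206, 0.22]
eef_rot: [0.0, 1.0, -0.001, -0.0]
force: [-0.2, -0.0, -2.5]
gripper_width: 0.0297
gripper_force: 30.0
```

```bash
python3 - <<'E'
from h import *
st=read_state(); cv2.imwrite("pics/w6.png",snapshot("wrist")[:,:,::-1]); print(st["ee_pos"],st["force"],st["gripper_width"]);print(tell([.5535,.273,.22]))
E
```

```text
[0.4457 0.206  0.22  ] [-0.169  -0.0175 -2.4959] 0.02971483533428886
('tool shift/0.5:', array([ 0.2159, -0.1346, -0.0012]), 'yaw', np.float64(-0.10904754229761487))
```

Call:
send_rows:
  moves:
    - [-1, [0.03, -0.02, -0.01], 0]
    - [-1, [0.06, -0.035, 0], 0]
    - [-1, [0.06, -0.04, 0], 0]
    - [-1, [0.05, -0.03, 0], 0]
    - [-1, [0.01, -0.005, 0], 0]

```text
clock: 11.65
ee_pos: [0.5538, 0.2725, 0.224]
eef_rot: [-0.0, 1.0, -0.001, 0.001]
force: [0.3, -1.5, -2.0]
gripper_width: 0.0298
gripper_force: 30.0
```

Call:
send_rows:
  moves:
    - [-1, [0, 0, 0], 0]
    - [-1, [0, 0, 0], 0]
    - [-1, [0, 0, 0], 0]

```text
clock: 11.9
ee_pos: [0.5497, 0.2702, 0.2242]
eef_rot: [0.0, 1.0, -0.001, -0.001]
force: [-0.1, -0.1, -2.4]
gripper_width: 0.0295
gripper_force: 30.0
```

```bash
python3 - <<'E'
from h import *
st=read_state(); cv2.imwrite("pics/w7.png",snapshot("wrist")[:,:,::-1]); print(st["ee_pos"],st["force"],st["gripper_width"]);print(tell([.5535,.273,.195]))
E
```

```text
[0.5497 0.2702 0.2242] [-0.057  -0.1078 -2.4084] 0.029456645194960263
('tool shift/0.5:', array([ 0.0076, -0.0056,  0.0591]), 'yaw', np.float64(-0.11600955298638618))
```

View pics/w7.png

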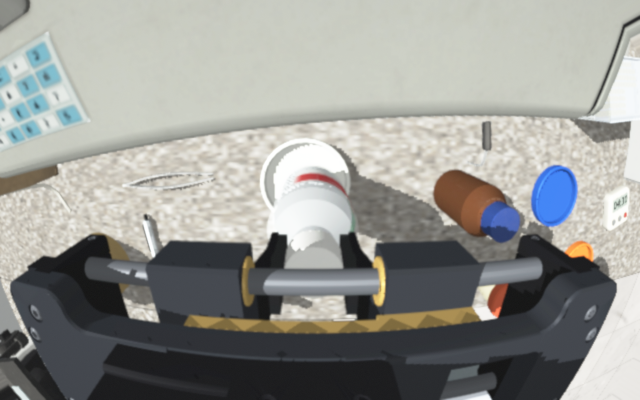

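The spirit bottle hangs over the white dish: far rim at (306,139), left edge at (261,178). I'll cast these onto the rim plane.

```bash
python3 - <<'E'
from h import *
st=read_state()
for u,v in [(306,139),(261,178),(351,178),(275,150),(340,150)]: print((u,v),onz("wrist",u,v,.014,st))
print("foot far",onz("wrist",313,168,.034,st))
im=cv2.imread("pics/w7.png")[:,:,::-1]; print(im[130:180:3,306].tolist())
# circle through rim points
from scipy.optimize import least_squares
P=np.array([onz("wrist",u,v,.014,st)[:2] for u,v in [(306,139),(261,178),(351,178),(275,150),(340,150)]])
print(least_squares(lambda c:np.hypot(*(P-c).T)-.0455,[.55,.27]).x)
E
```

```text
(306, 139) [0.5994 0.2777 0.014 ]
(261, 178) [0.5608 0.3233 0.014 ]
(351, 178) [0.5605 0.2329 0.014 ]
(275, 150) [0.5889 0.3083 0.014 ]
(340, 150) [0.5886 0.2444 0.014 ]
foot far [0.5743 0.2709 0.034 ]
[[192, 186, 175], [205, 201, 190], [208, 205, 196], [253, 254, 253], [228, 230, 225], [243, 244, 241], [255, 255, 254], [255, 255, 254], [255, 255, 254], [254, 255, 254], [254, 255, 254], [254, 255, 254], [246, 248, 246], [227, 230, 229], [230, 224, 222], [198, 77, 78], [197, 85, 84]]
[0.5552 0.2776]
```

Call:
send_rows:
  moves:
    - [-1, [0.008, -0.01, 0.01], 0]
    - [-1, [0, 0, 0.02], 0]
    - [-1, [0, 0, 0.02], 0]
    - [-1, [0, 0, 0], 0]
    - [-1, [0, 0, 0], 0]

```text
clock: 12.37
ee_pos: [0.5539, 0.2754, 0.1983]
eef_rot: [0.001, 1.0, -0.001, -0.002]
force: [1.2, 0.2, -2.0]
gripper_width: 0.0299
gripper_force: 30.0
```

Call:
send_rows:
  moves:
    - [-1, [0, 0, 0.004], 0]
    - [-1, [0, 0, 0.002], 0]
    - [-1, [0, 0, 0], 0]
    - [-1, [0, 0, 0], 0]

```text
clock: 12.7
ee_pos: [0.5551, 0.2759, 0.1974]
eef_rot: [-0.0, 1.0, -0.001, 0.0]
force: [0.1, -0.3, -1.8]
gripper_width: 0.0297
gripper_force: 30.0
```

Call:
send_rows:
  moves:
    - [-1, [0, 0, 0.003], 0]
    - [-1, [0, 0, 0], 0]
    - [-1, [0, 0, 0], 0]
    - [-1, [0, 0, 0], 0]

```text
clock: 13.03
ee_pos: [0.555, 0.2759, 0.1957]
eef_rot: [-0.0, 1.0, -0.001, 0.0]
force: [0.7, 0.4, -1.9]
gripper_width: 0.0293
gripper_force: 30.0
```

Call:
send_rows:
  moves:
    - [-1, [0, 0, 0.002], 0]
    - [-1, [0, 0, 0], 0]
    - [-1, [0, 0, 0], 0]

```text
clock: 13.28
ee_pos: [0.5549, 0.2758, 0.1945]
eef_rot: [0.0, 1.0, -0.001, -0.0]
force: [-0.8, -0.3, -1.9]
gripper_width: 0.0298
gripper_force: 30.0
```

Call:
send_rows:
  moves:
    - [-1, [0, 0, 0.002], 0]
    - [-1, [0, 0, 0], 0]
    - [-1, [0, 0, 0], 0]

```text
clock: 13.53
ee_pos: [0.5552, 0.2759, 0.1941]
eef_rot: [-0.0, 1.0, -0.001, 0.0]
force: [0.1, 0.1, 0.1]
gripper_width: 0.0296
gripper_force: 30.0
```

Contact at the expected height, so I'll release and rise.

Call:
send_rows:
  moves:
    - [0.3, [0, 0, 0], 0]
    - [0.3, [0, 0, 0], 0]
    - [0.3, [0, 0, 0], 0]
    - [0.3, [0, 0, 0], 0]
    - [0.3, [0, 0, 0], 0]

```text
clock: 13.95
ee_pos: [0.555, 0.2758, 0.1936]
eef_rot: [-0.0, 1.0, -0.001, 0.0]
force: [-1.0, 0.4, 0.5]
gripper_width: 0.0529
gripper_force: 0.0
```

Call:
send_rows:
  moves:
    - [1, [0, 0, -0.02], 0]
    - [1, [0, 0, -0.06], 0]
    - [1, [0, 0, -0.08], 0]
    - [1, [0, 0, -0.04], 0]
    - [1, [0, 0.04, 0], 0]

```text
clock: 14.37
ee_pos: [0.5573, 0.2589, 0.3018]
eef_rot: [-0.003, 1.0, 0.0, 0.006]
force: [0.7, -0.3, 1.1]
gripper_width: 0.0815
gripper_force: 0.0
```

Call:
send_rows:
  moves:
    - [1, [-0.01, 0.08, 0], 0]
    - [1, [-0.01, 0.08, 0], 0]
    - [1, [0, 0.08, 0], 0]
    - [1, [0, 0.05, 0], 0]
    - [1, [0, 0, 0], 0]

```text
clock: 14.78
ee_pos: [0.5448, 0.1065, 0.2947]
eef_rot: [0.001, 1.0, -0.003, 0.001]
force: [0.3, 0.2, 0.8]
gripper_width: 0.0868
gripper_force: 0.0
```

Call:
send_rows:
  moves:
    - [1, [0, 0, 0], 0]
    - [1, [0, 0, 0], 0]

```text
clock: 14.95
ee_pos: [0.5448, 0.1113, 0.2943]
eef_rot: [-0.0, 1.0, -0.001, 0.0]
force: [-1.2, 0.3, 0.0]
gripper_width: 0.0866
gripper_force: 0.0
```

```bash
python3 - <<'E'
from h import *
st=read_state(); im=snapshot("wrist"); cv2.imwrite("pics/w8.png",im[:,:,::-1]); print(st["ee_pos"],st["q"],st["force"],st["gripper_width"]);print(tell([.540,.112,.118]))
bl=lambda a:(a[...,2]>a[...,0]+60)
m=bl(im.astype(int)).astype(np.uint8); n,l,s,c=cv2.connectedComponentsWithStats(m)
for k in range(1,n):
    if s[k,4]>150: print(s[k],c[k],onz("wrist",*c[k],.113,st),onz("wrist",*c[k],.012,st))
t=snapshot("top"); cv2.imwrite("pics/t8.png",cv2.resize(t[60:220,180:480],None,fx=2.6,fy=2.6,interpolation=cv2.INTER_CUBIC)[:,:,::-1])
E
```

```text
[0.5448 0.1113 0.2943] [0.0593 0.0541 1.7066 0.0006 1.3801 1.6323] [-1.1865  0.2696  0.0219] 0.08658265594435555
('tool shift/0.5:', array([-0.0098, -0.0003,  0.3523]), 'yaw', np.float64(-0.07489484518977056))
[ 404  148   59   61 2862] [433.4004 177.8183] [ 0.5633 -0.0019  0.113 ] [ 0.542  -0.0439  0.012 ]
[296 178  32  35 854] [311.1218 195.2857] [0.5461 0.1139 0.113 ] [0.5185 0.1148 0.012 ]
[609 205  31  48 250] [617.276 227.496] [ 0.499  -0.3323  0.113 ] [ 0.4539 -0.4964  0.012 ]
```

View pics/w8.png

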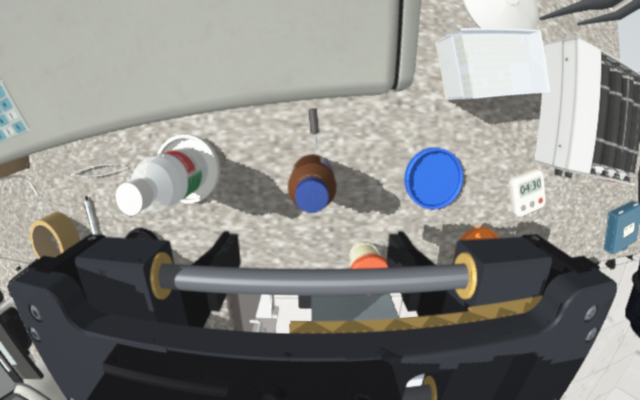

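The spirit bottle stands upright in the white dish, and the stain cap is at (312,195). Before descending I'll check the height of the analyser's front edge, because the wrist camera hangs out towards it.

```bash
python3 - <<'E'
from h import *
print(tri((180+432/2.6,60+172/2.6),(140+437/2.6,80+135/2.6)))
print(tri((180+422/2.6,60+2/2.6),(140+345/2.6,80+2/2.6)))
print(tri((180+330/2.6,60+25/2.6),(140+297/2.6,80+48/2.6)),"lid corner")
print(tri((180+110/2.6,60+178/2.6),(140+103/2.6,80+318/2.6)),"keypad corner")
E
```

```text
(array([0.6357, 0.0392, 0.1416]), np.float64(0.005166559137223379))
(array([0.8153, 0.0592, 0.2443]), np.float64(0.013039169554972174))
(array([0.7779, 0.1604, 0.2559]), np.float64(0.005078249246356121)) lid corner
(array([0.6704, 0.5077, 0.0488]), np.float64(0.07046378029882878)) keypad corner
```

Call:
send_rows:
  moves:
    - [1, [-0.002, -0.004, 0.04], 0]
    - [1, [0, 0, 0.07], 0]
    - [1, [0, 0, 0.07], 0]
    - [1, [0, 0, 0.07], 0]
    - [1, [0, 0, 0.05], 0]

```text
clock: 15.47
ee_pos: [0.542, 0.1142, 0.1404]
eef_rot: [0.0, 1.0, 0.0, -0.002]
force: [-0.3, 0.0, -0.0]
gripper_width: 0.087
gripper_force: 0.0
```

Call:
send_rows:
  moves:
    - [1, [0, 0, 0], 0]
    - [1, [0, 0, 0], 0]
    - [1, [0, 0, 0], 0]

```text
clock: 15.72
ee_pos: [0.5448, 0.1137, 0.1454]
eef_rot: [-0.0, 1.0, -0.0, 0.001]
force: [0.1, 0.2, 1.7]
gripper_width: 0.0872
gripper_force: 0.0
```

```bash
python3 - <<'E'
from h import *
st=read_state(); im=snapshot("wrist"); cv2.imwrite("pics/w9.png",im[:,:,::-1]); print(st["ee_pos"],st["force"]);print(tell([.544,.1135,.118]))
E
```

```text
[0.5448 0.1137 0.1454] [0.0878 0.1705 1.683 ]
('tool shift/0.5:', array([-0.0029,  0.0001,  0.0563]), 'yaw', np.float64(-0.056570321636690665))
```

View pics/w9.png

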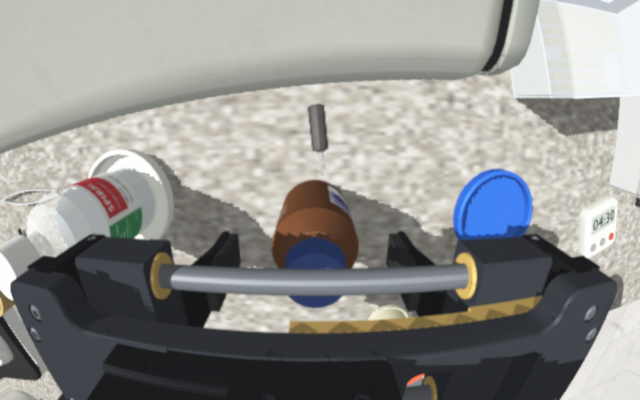

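The bottle is centred between the open fingers (body cols 273–358).

Call:
send_rows:
  moves:
    - [1, [0, 0, 0.025], 0]
    - [1, [0, 0, 0.02], 0]
    - [1, [0, 0, 0.008], 0]
    - [1, [0, 0, 0], 0]
    - [1, [0, 0, 0], 0]

```text
clock: 16.18
ee_pos: [0.5433, 0.1128, 0.1166]
eef_rot: [0.0, 1.0, -0.001, -0.001]
force: [0.3, -0.3, -0.3]
gripper_width: 0.0874
gripper_force: 0.0
```

Call:
send_rows:
  moves:
    - [-1, [0, 0, 0], 0]
    - [-1, [0, 0, 0], 0]
    - [-1, [0, 0, 0], 0]
    - [-1, [0, 0, 0], 0]
    - [-1, [0, 0, 0], 0]

```text
clock: 16.6
ee_pos: [0.5438, 0.1128, 0.1174]
eef_rot: [-0.0, 1.0, -0.001, 0.0]
force: [0.5, -1.4, -0.1]
gripper_width: 0.061
gripper_force: 0.0
```

Call:
send_rows:
  moves:
    - [-1, [0, 0, 0], 0]
    - [-1, [0, 0, 0], 0]
    - [-1, [0, 0, 0], 0]
    - [-1, [0, 0, 0], 0]
    - [-1, [0, 0, 0], 0]

```text
clock: 17.02
ee_pos: [0.5437, 0.1128, 0.1172]
eef_rot: [0.0, 1.0, -0.001, 0.0]
force: [-0.6, 0.2, 0.6]
gripper_width: 0.0501
gripper_force: 30.0
```

Call:
send_rows:
  moves:
    - [-1, [0, 0, -0.02], 0]
    - [-1, [0, 0, -0.03], 0]
    - [-1, [0, 0.02, -0.02], 0]
    - [-1, [0, 0.05, 0], 0]
    - [-1, [-0.003, 0.06, 0], 0]

```text
clock: 17.43
ee_pos: [0.5429, 0.0478, 0.1539]
eef_rot: [-0.0, 1.0, 0.0, 0.002]
force: [-0.0, 0.4, -2.4]
gripper_width: 0.05
gripper_force: 30.0
```

Call:
send_rows:
  moves:
    - [-1, [-0.002, 0.07, 0], 0]
    - [-1, [-0.002, 0.07, 0], 0]
    - [-1, [0, 0.04, 0], 0]
    - [-1, [0, 0.01, 0], 0]
    - [-1, [0, 0, 0], 0]

```text
clock: 17.85
ee_pos: [0.5399, -0.0491, 0.1527]
eef_rot: [0.0, 1.0, -0.002, 0.0]
force: [-0.1, 0.1, -2.3]
gripper_width: 0.05
gripper_force: 30.0
```

Call:
send_rows:
  moves:
    - [-1, [0, 0, 0], 0]
    - [-1, [0, 0, 0], 0]

```text
clock: 18.02
ee_pos: [0.5398, -0.0463, 0.1522]
eef_rot: [-0.0, 1.0, -0.001, -0.0]
force: [-0.8, 0.1, -2.2]
gripper_width: 0.0498
gripper_force: 30.0
```

```bash
python3 - <<'E'
from h import *
st=read_state(); im=snapshot("wrist"); cv2.imwrite("pics/w10.png",im[:,:,::-1]); print(st["ee_pos"],st["force"],st["gripper_width"]);print(tell([.540,-.047,.1215]))
from scipy.optimize import least_squares
m=((im[...,2].astype(int)>im[...,0]+60)&(np.arange(400)[:,None]<235)).astype(np.uint8)
c=max(cv2.findContours(m,0,cv2.CHAIN_APPROX_NONE)[0],key=cv2.contourArea)[:,0]
print(c.min(0),c.max(0))
left=[c[c[:,0]==c[:,0].min()].mean(0),c[c[:,0]==c[:,0].max()].mean(0),c[c[:,1]==c[:,1].min()].mean(0)]
P=np.array([onz("wrist",*u,.014,st)[:2] for u in left]); print(P)
print(least_squares(lambda c:np.hypot(*(P-c).T)-.041,[.54,-.05]).x)
E
```

```text
[ 0.5398 -0.0463  0.1522] [-0.8306  0.1063 -2.1571] 0.04978905037731928
('tool shift/0.5:', array([0.0005, 0.0019, 0.0613]), 'yaw', np.float64(-0.03614112454127573))
[306   0] [546 181]
[[ 0.6853 -0.0405]
 [ 0.6942 -0.2554]
 [ 0.7107 -0.1358]]
[ 0.6828 -0.1503]
```

View pics/w10.png

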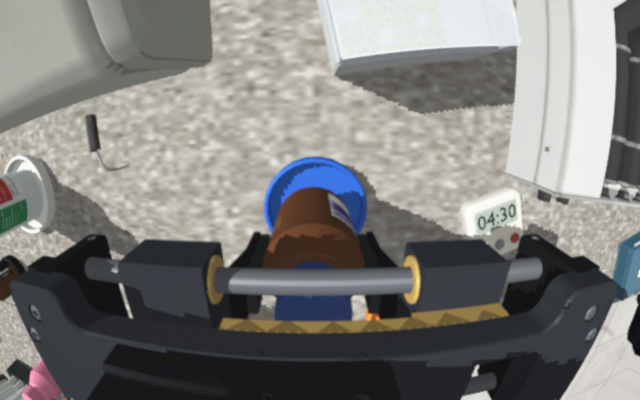

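The bottle hangs over the blue dish: rim left 264, right 367, far edge row 157, with the bottle centred within a few pixels. I'll check the x position numerically.

```bash
python3 - <<'E'
from h import *
from scipy.optimize import least_squares
st=read_state()
P=np.array([onz("wrist",u,v,.014,st)[:2] for u,v in [(316,157),(264.5,202),(367,203)]]); print(P)
print(least_squares(lambda c:np.hypot(*(P-c).T)-.041,[.54,-.05]).x)
print("foot far edge",onz("wrist",316,188,.035,st))
E
```

```text
[[ 0.5824 -0.0475]
 [ 0.5474 -0.0073]
 [ 0.5465 -0.0875]]
[ 0.5413 -0.0473]
foot far edge [ 0.5638 -0.0473  0.035 ]
```

Call:
send_rows:
  moves:
    - [-1, [0.004, 0.002, 0.01], 0]
    - [-1, [0, 0, 0.02], 0]
    - [-1, [0, 0, 0.022], 0]
    - [-1, [0, 0, 0.004], 0]
    - [-1, [0, 0, 0], 0]

```text
clock: 18.48
ee_pos: [0.5407, -0.0476, 0.1223]
eef_rot: [-0.0, 1.0, -0.001, -0.002]
force: [-0.4, 0.4, -2.8]
gripper_width: 0.0501
gripper_force: 30.0
```

Call:
send_rows:
  moves:
    - [-1, [0, 0, 0.002], 0]
    - [-1, [0, 0, 0], 0]
    - [-1, [0, 0, 0], 0]

```text
clock: 18.73
ee_pos: [0.542, -0.0482, 0.1232]
eef_rot: [0.0, 1.0, -0.001, 0.0]
force: [-0.4, 0.6, -1.2]
gripper_width: 0.0497
gripper_force: 30.0
```

Call:
send_rows:
  moves:
    - [-1, [0, 0, 0.002], 0]
    - [-1, [0, 0, 0], 0]
    - [-1, [0, 0, 0], 0]

```text
clock: 18.98
ee_pos: [0.5419, -0.0482, 0.1222]
eef_rot: [0.0, 1.0, -0.001, 0.0]
force: [0.3, 0.6, -0.7]
gripper_width: 0.0503
gripper_force: 30.0
```

Call:
send_rows:
  moves:
    - [-1, [0, 0, 0.001], 0]
    - [-1, [0, 0, 0], 0]
    - [-1, [0, 0, 0], 0]

```text
clock: 19.23
ee_pos: [0.5418, -0.0482, 0.1216]
eef_rot: [-0.0, 1.0, -0.001, -0.0]
force: [0.1, 0.3, -1.2]
gripper_width: 0.0498
gripper_force: 30.0
```

Call:
send_rows:
  moves:
    - [-1, [0, 0, 0.001], 0]
    - [-1, [0, 0, 0], 0]
    - [-1, [0, 0, 0], 0]

```text
clock: 19.48
ee_pos: [0.542, -0.0482, 0.1212]
eef_rot: [0.0, 1.0, -0.001, 0.0]
force: [0.1, -0.6, -0.6]
gripper_width: 0.0502
gripper_force: 30.0
```

Call:
send_rows:
  moves:
    - [-1, [0, 0, 0.001], 0]
    - [0.6, [0, 0, 0], 0]
    - [0.6, [0, 0, 0], 0]
    - [0.6, [0, 0, 0], 0]
    - [0.6, [0, 0, 0], 0]

```text
clock: 19.9
ee_pos: [0.5419, -0.0482, 0.1206]
eef_rot: [0.0, 1.0, -0.001, 0.0]
force: [-0.3, 1.1, 0.3]
gripper_width: 0.0665
gripper_force: 0.0
```

Call:
send_rows:
  moves:
    - [1, [0, 0, 0], 0]
    - [1, [0, 0, -0.02], 0]
    - [1, [0, 0, -0.06], 0]
    - [1, [0, 0, -0.08], 0]
    - [1, [0, 0, -0.08], 0]

```text
clock: 20.32
ee_pos: [0.5409, -0.0479, 0.2416]
eef_rot: [-0.0, 1.0, -0.001, -0.001]
force: [1.6, -0.2, 1.1]
gripper_width: 0.0858
gripper_force: 0.0
```

Call:
send_rows:
  moves:
    - [1, [0, 0, 0], 0]
    - [1, [-0.05, -0.045, 0], 0]
    - [1, [-0.05, -0.045, 0], 0]
    - [1, [-0.05, -0.045, 0], 0]
    - [1, [-0.05, -0.045, 0], 0]

```text
clock: 20.73
ee_pos: [0.441, 0.0427, 0.241]
eef_rot: [-0.0, 1.0, -0.001, 0.0]
force: [0.3, 0.7, 0.0]
gripper_width: 0.0869
gripper_force: 0.0
```

Call:
send_rows:
  moves:
    - [1, [-0.016, 0, 0], 0]
    - [1, [0, 0, 0], 0]
    - [1, [0, 0, 0], 0]

```text
clock: 20.98
ee_pos: [0.4346, 0.0418, 0.2415]
eef_rot: [0.0, 1.0, -0.001, 0.001]
force: [-0.5, -0.7, -0.5]
gripper_width: 0.0876
gripper_force: 0.0
```

```bash
python3 - <<'E'
from h import *
st=read_state(); im=snapshot("wrist"); cv2.imwrite("pics/w11.png",im[:,:,::-1]); print(st["ee_pos"],st["q"],st["force"],st["gripper_width"]);print(tell([.431,.042,.11]))
a=im.astype(int); m=((a[...,0]>170)&(a[...,2]<120)&(a[...,0]>a[...,1]+60)).astype(np.uint8); n,l,s,c=cv2.connectedComponentsWithStats(m)
for k in range(1,n):
    if s[k,4]>150: print(s[k],c[k],onz("wrist",*c[k],.066,st),onz("wrist",*c[k],.012,st))
E
```

```text
[0.4346 0.0418 0.2415] [-0.0848 -0.2052  2.0518 -0.0004  1.2924  1.4875] [-0.513  -0.7357 -0.4508] 0.08755472180474369
('tool shift/0.5:', array([-0.0087, -0.0011,  0.2629]), 'yaw', np.float64(-0.12319376135911515))
[ 433  156   60   65 2943] [462.9494 188.1019] [ 0.4452 -0.1021  0.066 ] [ 0.432  -0.1313  0.012 ]
[ 286  172   56   57 2510] [313.2131 200.5709] [0.4329 0.0424 0.066 ] [0.4172 0.0424 0.012 ]
```

Call:
send_rows:
  moves:
    - [1, [-0.005, 0, 0.03], 0]
    - [1, [0, 0, 0.06], 0]
    - [1, [0, 0, 0.06], 0]
    - [1, [0, 0, 0.06], 0]
    - [1, [0, 0, 0.04], 0]

```text
clock: 21.45
ee_pos: [0.4314, 0.0411, 0.1131]
eef_rot: [0.0, 1.0, -0.002, -0.001]
force: [-0.5, 0.3, -0.1]
gripper_width: 0.0871
gripper_force: 0.0
```

Call:
send_rows:
  moves:
    - [1, [0, 0, 0.012], 0]
    - [1, [0, 0, 0], 0]
    - [1, [0, 0, 0], 0]

```text
clock: 21.7
ee_pos: [0.4326, 0.0415, 0.1103]
eef_rot: [0.0, 1.0, -0.001, 0.0]
force: [0.0, -0.2, -0.0]
gripper_width: 0.0874
gripper_force: 0.0
```

Call:
send_rows:
  moves:
    - [-1, [0, 0, 0], 0]
    - [-1, [0, 0, 0], 0]
    - [-1, [0, 0, 0], 0]
    - [-1, [0, 0, 0], 0]
    - [-1, [0, 0, 0], 0]

```text
clock: 22.12
ee_pos: [0.4319, 0.0421, 0.1103]
eef_rot: [0.0, 1.0, -0.001, 0.001]
force: [0.2, 0.2, 0.1]
gripper_width: 0.0612
gripper_force: 0.0
```

Call:
send_rows:
  moves:
    - [-1, [0, 0, 0], 0]
    - [-1, [0, 0, 0], 0]
    - [-1, [0, 0, 0], 0]
    - [-1, [0, 0, 0], 0]
    - [-1, [0, 0, 0], 0]

```text
clock: 22.53
ee_pos: [0.4317, 0.0421, 0.1098]
eef_rot: [-0.0, 1.0, -0.001, 0.0]
force: [0.2, 0.4, 3.8]
gripper_width: 0.0505
gripper_force: 29.7
```

Call:
send_rows:
  moves:
    - [-1, [0, 0, -0.01], 0]
    - [-1, [0, 0, -0.03], 0]
    - [-1, [0, 0, -0.03], 0]
    - [-1, [0, 0, 0], 0]
    - [-1, [0, 0, 0], 0]

```text
clock: 22.95
ee_pos: [0.4321, 0.042, 0.1452]
eef_rot: [0.0, 1.0, -0.001, 0.001]
force: [0.1, -0.7, -0.4]
gripper_width: 0.0508
gripper_force: 29.8
```

Call:
send_rows:
  moves:
    - [-1, [0, 0.03, 0], 0]
    - [-1, [0, 0.06, 0], 0]
    - [-1, [0, 0.07, 0], 0]
    - [-1, [0, 0.07, 0], 0]
    - [-1, [0, 0.07, 0], 0]

```text
clock: 23.37
ee_pos: [0.4303, -0.1089, 0.1435]
eef_rot: [-0.0, 1.0, -0.001, -0.001]
force: [1.2, -0.4, -0.4]
gripper_width: 0.0502
gripper_force: 29.8
```

Call:
send_rows:
  moves:
    - [-1, [0, 0.04, 0], 0]
    - [-1, [0, 0.01, 0], 0]
    - [-1, [0, 0, 0], 0]
    - [-1, [0, 0, 0], 0]

```text
clock: 23.7
ee_pos: [0.4305, -0.1322, 0.1437]
eef_rot: [-0.001, 1.0, -0.001, -0.001]
force: [-0.1, -0.4, -0.5]
gripper_width: 0.0507
gripper_force: 29.8
```

```bash
python3 - <<'E'
from h import *
from scipy.optimize import least_squares
st=read_state(); im=snapshot("wrist"); cv2.imwrite("pics/w12.png",im[:,:,::-1]); print(st["ee_pos"],st["q"],st["force"],st["gripper_width"]);print(tell([.431,-.134,.1138]))
a=im.astype(int); m=((a[...,0]>150)&(a[...,2]<110)&(a[...,0]>a[...,1]+50)).astype(np.uint8); m[240:]=0; m[:, :230]=0; m[:,400:]=0
n,l,s,c=cv2.connectedComponentsWithStats(m)
for k in range(1,n):
    if s[k,4]>60: print(s[k],c[k])
E
```

```text
[ 0.4305 -0.1322  0.1437] [-0.4737 -0.0324  2.0973  0.0005  1.0789  1.0996] [-0.078  -0.3652 -0.5103] 0.050675890956481576
('tool shift/0.5:', array([0.0008, 0.0045, 0.06  ]), 'yaw', np.float64(-0.09136535511116863))
[ 269  162  100   78 5301] [318.3465 203.2709]
```

```bash
python3 - <<'E'
from h import *
from scipy.optimize import least_squares
st=read_state(); im=cv2.imread("pics/w12.png")[:,:,::-1]
a=im.astype(int); m=((a[...,0]>150)&(a[...,2]<110)&(a[...,0]>a[...,1]+50)); 
for v in (170,180,190,200,210,220,230): 
    u=np.where(m[v,230:400])[0]+230; print(v,u.min(),u.max(),len(u))
us=[(318,162)]+[(np.where(m[v,230:400])[0][i]+230,v) for v in (175,185,195) for i in (0,-1)]
P=np.array([onz("wrist",u,v,.014,st)[:2] for u,v in us])
print(least_squares(lambda c:np.hypot(*(P-c).T)-.039,[.43,-.13]))
cv2.imwrite("pics/w12c.png",cv2.resize(np.ascontiguousarray(im[120:320,200:430,::-1]),None,fx=2.4,fy=2.4))
E
```

```text
170 291 345 50
180 284 356 73
190 276 363 88
200 271 367 73
210 269 368 46
220 269 367 68
230 272 364 88
     message: `ftol` termination condition is satisfied.
     success: True
      status: 2
         fun: [ 1.586e-03  7.970e-04 -1.292e-04 -1.236e-03 -6.029e-04
               -1.217e-03 -1.085e-03]
           x: [ 4.301e-01 -1.353e-01]
        cost: 3.859142712469766e-06
         jac: [[-9.998e-01 -1.946e-02]
               [-7.802e-01 -6.255e-01]
               ...
               [-4.208e-01 -9.072e-01]
               [-4.175e-01  9.087e-01]]
        grad: [-1.098e-08 -2.498e-10]
  optimality: 1.0979155056455026e-08
 active_mask: [ 0.000e+00  0.000e+00]
        nfev: 5
        njev: 5
```

Call:
send_rows:
  moves:
    - [-1, [0, 0.005, 0.01], 0]
    - [-1, [0, 0, 0.02], 0]
    - [-1, [0, 0, 0.02], 0]
    - [-1, [0, 0, 0.004], 0]
    - [-1, [0, 0, 0], 0]

```text
clock: 24.17
ee_pos: [0.4301, -0.1345, 0.1159]
eef_rot: [-0.001, 1.0, -0.001, -0.002]
force: [-0.9, -0.7, -0.2]
gripper_width: 0.0504
gripper_force: 29.8
```

Call:
send_rows:
  moves:
    - [-1, [0, 0, 0.002], 0]
    - [-1, [0, 0, 0], 0]
    - [-1, [0, 0, 0], 0]

```text
clock: 24.42
ee_pos: [0.4314, -0.1355, 0.1169]
eef_rot: [0.0, 1.0, -0.001, 0.0]
force: [-0.8, 0.5, -1.0]
gripper_width: 0.0504
gripper_force: 29.8
```

Call:
send_rows:
  moves:
    - [-1, [0, 0, 0.002], 0]
    - [-1, [0, 0, 0], 0]
    - [-1, [0, 0, 0], 0]

```text
clock: 24.67
ee_pos: [0.4313, -0.1355, 0.1158]
eef_rot: [0.0, 1.0, -0.001, 0.0]
force: [0.5, -1.3, -0.6]
gripper_width: 0.0503
gripper_force: 29.8
```

Call:
send_rows:
  moves:
    - [-1, [0, 0, 0.003], 0]
    - [-1, [0, 0, 0], 0]
    - [-1, [0, 0, 0], 0]

```text
clock: 24.92
ee_pos: [0.4311, -0.1354, 0.114]
eef_rot: [-0.0, 1.0, -0.001, -0.0]
force: [-0.4, 0.9, -0.3]
gripper_width: 0.0506
gripper_force: 29.8
```

Call:
send_rows:
  moves:
    - [-1, [0, 0, 0.001], 0]
    - [-1, [0, 0, 0], 0]
    - [-1, [0, 0, 0], 0]

```text
clock: 25.17
ee_pos: [0.4313, -0.1355, 0.1139]
eef_rot: [0.0, 1.0, -0.001, 0.0]
force: [-1.2, 1.2, 2.3]
gripper_width: 0.0499
gripper_force: 29.7
```

Contact at the expected height. I'll release, rise, and back off for a last look.

Call:
send_rows:
  moves:
    - [0.6, [0, 0, 0], 0]
    - [0.6, [0, 0, 0], 0]
    - [0.6, [0, 0, 0], 0]
    - [0.6, [0, 0, 0], 0]
    - [1, [0, 0, 0], 0]

```text
clock: 25.58
ee_pos: [0.4311, -0.1354, 0.1135]
eef_rot: [-0.0, 1.0, -0.001, -0.0]
force: [0.6, 0.2, -0.1]
gripper_width: 0.0706
gripper_force: 0.0
```

Call:
send_rows:
  moves:
    - [1, [0, 0, 0], 0]
    - [1, [0, 0, -0.02], 0]
    - [1, [0, 0, -0.06], 0]
    - [1, [0, 0, -0.08], 0]
    - [1, [0, 0, -0.08], 0]

```text
clock: 26.0
ee_pos: [0.4302, -0.1349, 0.2348]
eef_rot: [-0.001, 1.0, -0.001, -0.001]
force: [1.3, -0.3, -0.0]
gripper_width: 0.0862
gripper_force: 0.0
```

Call:
send_rows:
  moves:
    - [1, [0, -0.04, -0.07], 0]
    - [1, [0, -0.08, -0.07], 0]
    - [1, [0, -0.08, -0.07], 0]
    - [1, [0, -0.08, 0], 0]
    - [1, [0, -0.08, 0], 0]

```text
clock: 26.42
ee_pos: [0.4322, 0.0284, 0.3271]
eef_rot: [0.0, 1.0, -0.002, 0.003]
force: [1.3, 0.9, -1.6]
gripper_width: 0.0868
gripper_force: 0.0
```

Call:
send_rows:
  moves:
    - [1, [0, -0.06, 0], 0]
    - [1, [0, -0.06, 0], 0]
    - [1, [0, 0, 0], 0]
    - [1, [0, 0, 0], 0]
    - [1, [0, 0, 0], 0]

```text
clock: 26.83
ee_pos: [0.4315, 0.0871, 0.3239]
eef_rot: [0.0, 1.0, -0.001, 0.0]
force: [0.5, -0.4, 0.2]
gripper_width: 0.087
gripper_force: 0.0
```

```bash
python3 - <<'E'
from h import *
st=read_state(); w=snapshot("wrist"); print(st["ee_pos"],st["force"])
s=snapshot("scene")
a=cv2.resize(w[0:240],(640,240)); b=cv2.resize(s[110:260,180:460],(640,343),interpolation=cv2.INTER_CUBIC)
cv2.imwrite("pics/final.png",np.vstack([a,b])[:,:,::-1])
E
```

```text
[0.4315 0.0871 0.3239] [ 0.5101 -0.4141  0.2241]
```

View pics/final.png

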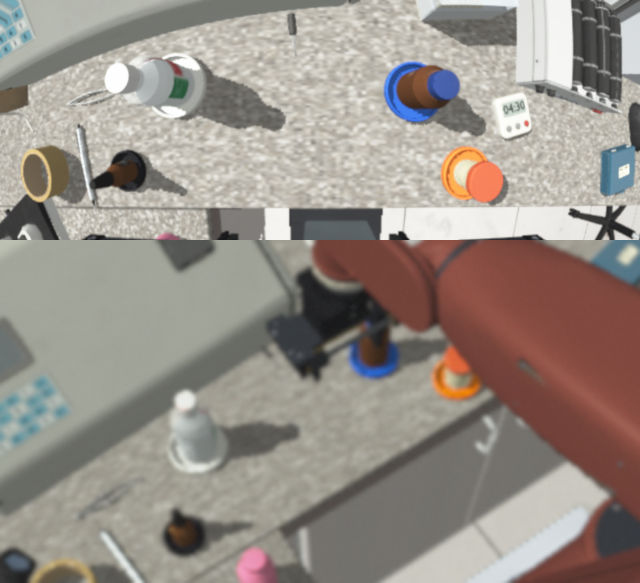

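The spirit bottle (150,85), stain bottle (430,88), dropper (125,172) and cup (475,175) each stand upright in the dish of their own colour. The timer and tape are untouched and the gripper is clear.

```bash
python3 -c "
from plant import *
print(sign_off())"
```

```text
the job is handed in; nothing more can be done
None
```

All four containers stand upright in the dishes matching their caps, the timer and tape were left alone, and I handed the job in at about 27 s of the 112 s limit; the verdict wasn't returned.

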